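Deflect a sprung tensioner arm to its index mark and leave the reading on the drag needle

ROBOT

A 6-joint arm with a two-finger parallel gripper is mounted at the origin on the work surface; the furniture and walls round the work are solid. World frame = base frame: x ahead of the robot, y to its left, z up, the work surface at z = 0. Lengths are in m, angles in rad, forces in N, time in s.
With the tool pointing down it reaches from about 0.35 to 0.975 m from the base axis. Payload 4.9 kg.
Tool frame: the origin (TCP) lies at the very end of the fingers, on their centre line; the grasp point (between the pads) lies 19 mm behind it; x points along the fingers, y is the direction in which the jaws open and shut, and the axes are right-handed (so a half turn about x gives the same grasp; the last joint's range is limited). The gripper opens to 85 mm and grips with 20 to 120 N. Pads are 22 mm wide; open, the fingers measure 114 mm over their backs; the gripper's body (76 mm by 85 mm) begins 54 mm behind the grasp point. The pads swing forward as they close: fully open they stand 13 mm farther back than shut.
Start: joints at [1.027, 0.053, 1.613, -0, 1.476, -0.119], TCP at [0.258, 0.569, 0.231] pointing down, gripper open.
Joint ranges: [-3.01, 3.01], [-1.01, 2.22], [0.06, 2.58], [-1.02, 4.17], [0.09, 2.62], [-3.14, 3.14]. Speed limits (rad/s): [2.57, 2.57, 3.14, 3.14, 3.14, 3.14].

INTERFACE

Orientations are given as [roll, pitch, yaw] about the fixed x, y, z axes, in that order (R = Rz(yaw) Ry(pitch) Rx(roll)).
In Python, from station import * gives the robot as it stands. The module is installed in compiled form; this text tells all that it offers. Calls block until the motion is done:
- movep(position, orientation): joint-space move of the TCP to a pose.
- line_to(position, frame=None, max_speed=0.15, f_stop=None): straight line of the TCP; frame=None keeps the orientation; max_speed is the mean speed in m/s. With f_stop (N) it stops when the force on the tool has changed by that much, and returns True; else False.
- move_j(angles): joint-space move.
- gripper_open() and grab(newtons=None): open the fingers fully, or close them until they stop; newtons is the grip in N (None keeps the last).
- dwell(seconds).
- ik(position, orientation): joint angles nearest the present ones, or None.
- state(): the state.
- get_image(name): name is "scene" or "side" or "wrist"; returns a dict with "pixels" (420x560x3 uint8, red, green, blue), "fx", "fy", "cx", "cy" (pixels), "R" (3x3) and "t" (3): a world point X has camera coordinates R X + t; the wrist camera has in their place "T_tool_cam" (4x4, takes a point from camera to tool coordinates, whose origin is the TCP and whose axes are the tool frame's). Camera axes: x right, y down, z forward; pixel columns grow to the right and rows downward; lengths in m; the calibration is good to about 2 mm. A picture is of the moment at which its call begins: read the wrist's pose just before it. There is no depth.
A pose or a line that the arm cannot do raises MotionError and nothing moves.
- sign_off(): hands the job in, once; it reports no verdict.
The state is a dict: "time": time; "joints": joint angles; "dq": joint speeds; "tau": joint torques, N m; "tool_pos": TCP position; "tcp_rot": TCP orientation; "contact_force": force on the tool from outside, world axes, zero at the start; "moment": the same for the moment, N m; "width": opening from 0.0 (shut) to 1.0 (fully open).
Only numpy, scipy, OpenCV 4.12 (cv2) and the standard library are available. Lean on these libraries where they do the work, as an engineer would, in place of code of your own. Each camera call takes 0.05 s, during which the arm holds its last target.

TASK

Check the spring of the belt tensioner on the test stand: first push the drag needle (the upper one, with the upright pin) fully back to zero, where it lies over the arm's own needle. Then, with the fingers tilted in under the overhanging top plate, push the grey roller round until the needles stand opposite the black index clip on the scale, hold it there for a second without running past the clip, and ease the arm gently back to its rest without letting it snap. The drag needle must stay behind opposite the clip; do not shift the clip or the loose things around the stand.

Things in the scene. Friction and masses are not known exactly. Their poses are not given: they have to be found in the camera images.
- stand: fixed test stand; origin on the worktop under the vertical pivot, z up, -x to its open front. Foot 10 mm thick (x -70 to 45, y -75 to 75 mm), back column (x 26 to 42). Aluminium top plate, z 85 to 91 mm: x -80 to 45 by y -75 to 75, and x -122 to -80 by y -60 to 60, overhanging the roller. A pointer at joint value q points along (-cos(q-0.35), sin(q-0.35)) in the stand's x, y.
- roller: grey roller under the top plate: upright cylinder, 18 mm in diameter, z 23 to 65 mm, hanging from the end of the tensioner arm 105 mm from the pivot. Origin at its centre. It swings with the arm and can spin on its own axle; push it from the stand's -y side towards +y. The arm above it is a bar 18 mm wide at z 65 to 75 mm; nothing else is near it under the plate.
- tensioner (a joint): angle of the sprung arm (rad): 0 at rest against its stop, up to 0.85, growing towards the stand's +y side. The spring returns it: about 3 N at the roller at rest, growing to about 9 N at 0.7 rad. The dark needle on top of the plate is fixed to the arm and shows this angle.
- needle_tip (a point): tip of the arm's own dark needle (3 mm wide, 82 mm long, lying just above the top plate, z 94 mm)
- drag_needle (a joint): angle of the drag needle (rad), same zero and sense as tensioner: 0 when it lies over the resting arm needle. It has a little friction (under 1 N at its pin) and stays where it is left. The arm needle pushes it ahead towards larger angles and leaves it behind when it goes back.
- drag_pin (a point): upright steel pin of the drag needle, 8 mm in diameter, 52 mm from the pivot, from z 100 to z 127 mm; the point lies on its axis at z 115 mm. The needle itself (z 99 to 101 mm, 4 mm wide) ends 82 mm from the pivot; its hub's top is at z 103 mm.
- drag_tip (a point): tip of the steel drag needle, 82 mm from the pivot
- index_clip (a joint): angle at which the index clip stands (rad), same zero and sense as tensioner; it is stiff and must stay where it is. The needles are opposite the clip when their joint values equal this one.
- index_mark (a point): point 82 mm from the pivot on the clip's centre line, where a needle's tip must stand. The clip is a black block on the plate, 91 to 107 mm from the pivot, 12 mm wide, 8 mm high, with a small nose towards the pivot. The point's axes are the clip's: -x from the pivot to the clip, y towards growing angle.
- jar_mid (a point): loose specimen jar with dark green lid, 65 mm wide, 78 mm tall, standing beside the stand's back; point at its centre
- small_bottle_mid (a point): loose small white dropper bottle, 28 mm wide, 60 mm tall, beside the back of the stand; point at its centre
- gauze_mid (a point): loose white folded gauze pack, 35 x 35 x 21 mm, in front of the stand; point at its centre
Mind the look-alikes: they are no part of the job. There is more than one size of the stand; the job needs the larger.

How it is judged:
By the outcome, as a careful person would: the job done as asked, in the order asked, and still so for the second after the job is handed in, with the robot touching nothing.
It also fails if it takes over 58 s, if anything falls off the work surface, if the arm or the gripper's body presses on something with over 40 N, if the wrist force passes 120 N, or if a joint passes its speed limit or range.

## Working session

There is one attempt and no reset: what is moved stays moved. The work goes in short steps, each a Python script; the robot and the scene stay as the last script left them, time stands still between calls to the robot, and variables do not carry over. Pictures are saved under pics/ and viewed, and the job is handed in when it is done.

```bash
mkdir -p pics
python3 - <<'E'
from station import *
import cv2,numpy as np,pickle
s=state();print(s)
for n in ["scene","side","wrist"]:
    im=get_image(n); pickle.dump((s,im),open(f"pics/{n}0.pkl","wb"))
    cv2.imwrite(f"pics/{n}0.png",im["pixels"][:,:,::-1])
    print(n,{k:v for k,v in im.items() if k!="pixels"})
E
```

```text
{'time': 0.0, 'joints': array([ 1.02697703e+00,  5.33571398e-02,  1.61428395e+00, -1.18506756e-05,
        1.47596798e+00, -1.19040332e-01]), 'dq': array([-0.00130233, -0.00072146,  0.00033342, -0.0005728 ,  0.00010024,
       -0.00067004]), 'tau': array([-7.11772336e-04, -3.93674898e+01, -3.70174992e+01, -2.16564149e-04,
        7.06241568e-03,  1.18160193e-05]), 'tool_pos': array([0.25728225, 0.56891865, 0.23006883]), 'tcp_rot': array([-1.68398716,  1.56877988, -2.10876499]), 'contact_force': array([-0.44490136, -0.12920529,  0.33447533]), 'moment': array([-0.03925693, -0.01420945, -0.02595241]), 'width': 1.0010108135514697}
scene {'fx': 543.0438428455304, 'fy': 543.0438428455304, 'cx': 274.01779474889304, 'cy': 193.622034653588, 'R': array([[ 0.3055467 , -0.95215703, -0.00618041],
       [-0.80652031, -0.25535085, -0.53321753],
       [ 0.50612865,  0.16790748, -0.84595559]]), 't': array([-0.03057812,  0.44163089,  1.30978321])}
side {'fx': 414.80204034755616, 'fy': 414.80204034755616, 'cx': 274.4506497310197, 'cy': 213.48611147238339, 'R': array([[-0.99485111, -0.09991079, -0.01700299],
       [-0.03384227,  0.48563556, -0.87350604],
       [ 0.09552993, -0.86843304, -0.48651628]]), 't': array([0.44858618, 0.04157009, 1.22348064])}
wrist {'fx': 323.3137731450246, 'fy': 323.3137731450246, 'cx': 281.60692886781777, 'cy': 213.33538020548275, 'T_tool_cam': array([[ 6.41530512e-04, -2.79005988e-01,  9.60289148e-01,
        -1.42637527e-01],
       [ 9.99999719e-01,  5.50635051e-04, -5.08075986e-04,
        -1.84450741e-04],
       [-3.87012621e-04,  9.60289204e-01,  2.79006263e-01,
        -7.07116877e-02],
       [ 0.00000000e+00,  0.00000000e+00,  0.00000000e+00,
         1.00000000e+00]])}
```

View pics/scene0.png

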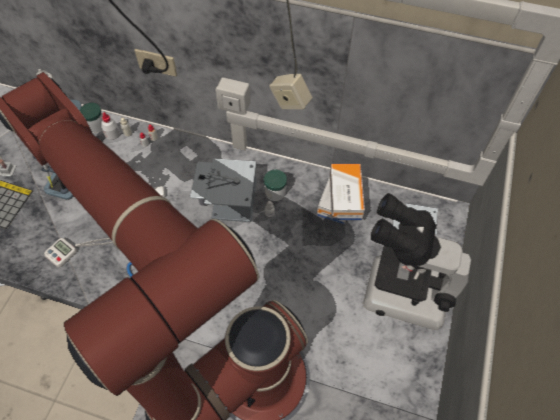

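View pics/side0.png

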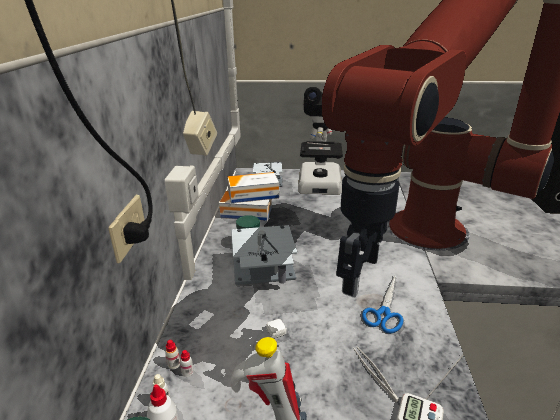

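View pics/wrist0.png

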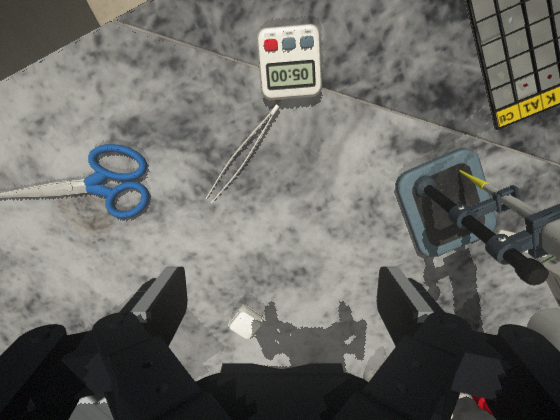

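Run:
```python
import cv2
a=cv2.imread("pics/scene0.png")[140:230,130:310];b=cv2.imread("pics/side0.png")[200:350,190:330]
cv2.imwrite("pics/c1.png",cv2.resize(a,(800,400),interpolation=cv2.INTER_CUBIC))
cv2.imwrite("pics/c2.png",cv2.resize(b,(560,600),interpolation=cv2.INTER_CUBIC))
```

```text
(no output)
```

View pics/c1.png

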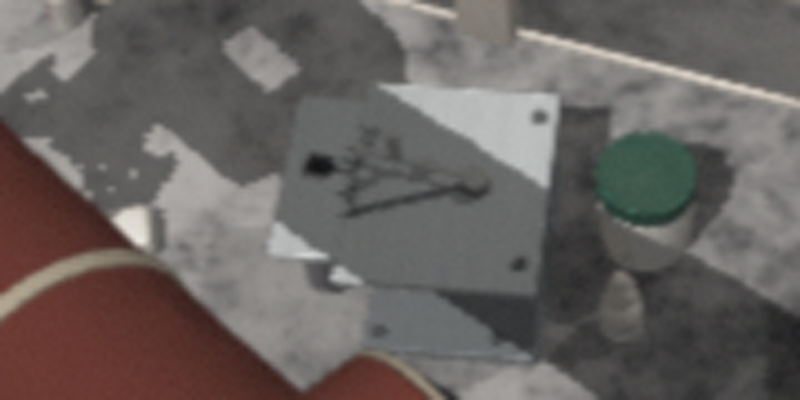

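View pics/c2.png

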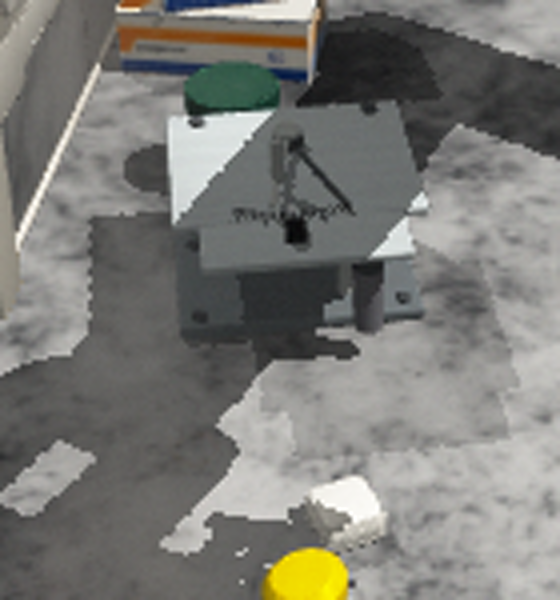

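```bash
cat > h.py <<'E'
import numpy as np,cv2,pickle
from scipy.spatial.transform import Rotation as Ro
def ray(im,uv,s=None):
    u,v=uv; d=np.array([(u-im["cx"])/im["fx"],(v-im["cy"])/im["fy"],1.])
    if "R" in im: R=np.array(im["R"]);return -R.T@im["t"],R.T@d
    T=tw(s)@im["T_tool_cam"]; return T[:3,3],T[:3,:3]@d
def tw(s):
    T=np.eye(4);T[:3,:3]=Ro.from_euler("xyz",s["tcp_rot"]).as_matrix();T[:3,3]=s["tool_pos"];return T
def onz(im,uv,z,s=None):
    c,d=ray(im,uv,s);return c+d*(z-c[2])/d[2]
def proj(im,X,s=None):
    if "R" in im: p=np.array(im["R"])@X+im["t"]
    else:
        T=np.linalg.inv(tw(s)@im["T_tool_cam"]); p=T[:3,:3]@X+T[:3,3]
    return np.array([im["cx"]+im["fx"]*p[0]/p[2],im["cy"]+im["fy"]*p[1]/p[2]])
E
python3 - <<'E'
from h import *
s,im=pickle.load(open("pics/scene0.pkl","rb"))
cr=lambda x,y:(130+x*180/800,140+y*90/400)
for n,p,z in [("BL",(300,95),.091),("BR",(560,93),.091),("FR",(540,292),.091),("FL",(268,255),.091),("hub",(478,188),.1),("dtipdark",(345,213),.094),("clip",(320,165),.099),("jar",(645,165),.078),("bot",(622,280),.06)]:
    print(n,onz(im,cr(*p),z))
s,im=pickle.load(open("pics/side0.pkl","rb"))
cr=lambda x,y:(190+x/4,200+y/4)
for n,p,z in [("clip",(297,232),.095),("hub",(288,132),.1),("tip",(350,212),.094),("gauze",(340,510),.015),("roller bot",(370,325),.023),("cornR",(427,208),.091),("c",(395,100),.091),("c",(165,118),.091)]: print(n,onz(im,cr(*p),z))
print(Ro.from_euler("xyz",s["tcp_rot"]).as_matrix())
E
```

```text
BL [0.48927736 0.35213678 0.091     ]
BR [0.54075089 0.19445498 0.091     ]
FR [0.39702372 0.15829577 0.091     ]
FL [0.37171528 0.32549101 0.091     ]
hub [0.4512364  0.21712767 0.1       ]
dtipdark [0.4127212  0.29077906 0.094     ]
clip [0.4383086  0.31697214 0.099     ]
jar [0.51271523 0.12864385 0.078     ]
bot [0.43784209 0.11980581 0.06      ]
clip [0.44001213 0.32332624 0.095     ]
hub [0.45744144 0.22523818 0.1       ]
tip [0.41211757 0.29985925 0.094     ]
gauze [0.40374275 0.45570227 0.015     ]
roller bot [0.3999995  0.31289722 0.023     ]
cornR [0.36831704 0.28809409 0.091     ]
c [0.3954428  0.16691246 0.091     ]
c [0.53997726 0.19976233 0.091     ]
[[-1.03321321e-03  4.12117333e-01  9.11130197e-01]
 [-1.73162750e-03  9.11128580e-01 -4.12118565e-01]
 [-9.99997967e-01 -2.00354446e-03 -2.27756380e-04]]
```

Run:
```python
from station import *
from h import *
grab(20)
s=state();print(s["time"],s["tool_pos"])
movep([.495,.25,.20],list(s["tcp_rot"]))
s=state();im=get_image("wrist");pickle.dump((s,im),open("pics/w1.pkl","wb"))
print(s["time"],s["tool_pos"],s["joints"],s["contact_force"])
cv2.imwrite("pics/w1.png",im["pixels"][:,:,::-1])
im=get_image("scene");pickle.dump((s,im),open("pics/s1.pkl","wb"));cv2.imwrite("pics/s1.png",im["pixels"][:,:,::-1])
```

```text
0.9167 [0.25757944 0.56945047 0.23134276]
2.4 [0.49478079 0.25084102 0.20017795] [ 3.34803212e-01 -9.40258123e-02  1.80985091e+00  4.93065344e-04
  1.42541930e+00 -8.12375097e-01] [-0.47965219 -0.32848363 -0.9481966 ]
```

View pics/w1.png

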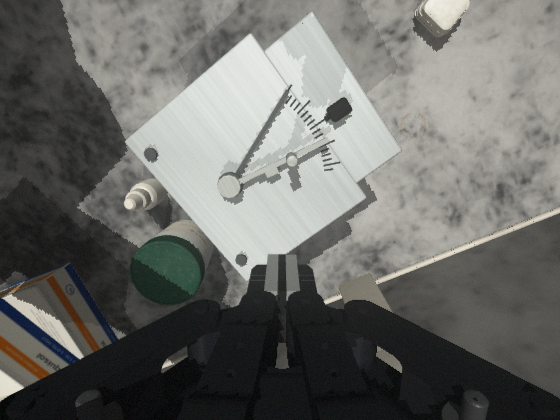

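View pics/s1.png

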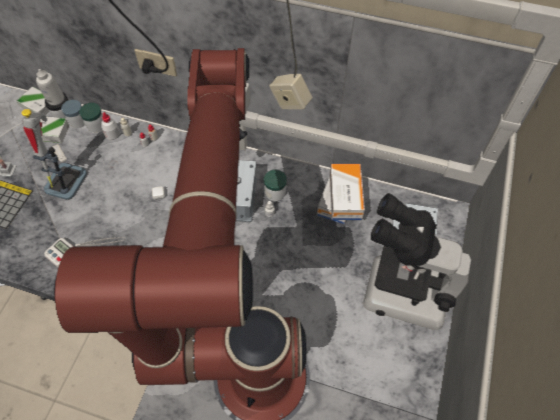

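Run:
```python
import cv2
a=cv2.imread("pics/w1.png")[60:210,190:390]
cv2.imwrite("pics/c3.png",cv2.resize(a,(800,600),interpolation=cv2.INTER_CUBIC))
```

```text
(no output)
```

View pics/c3.png

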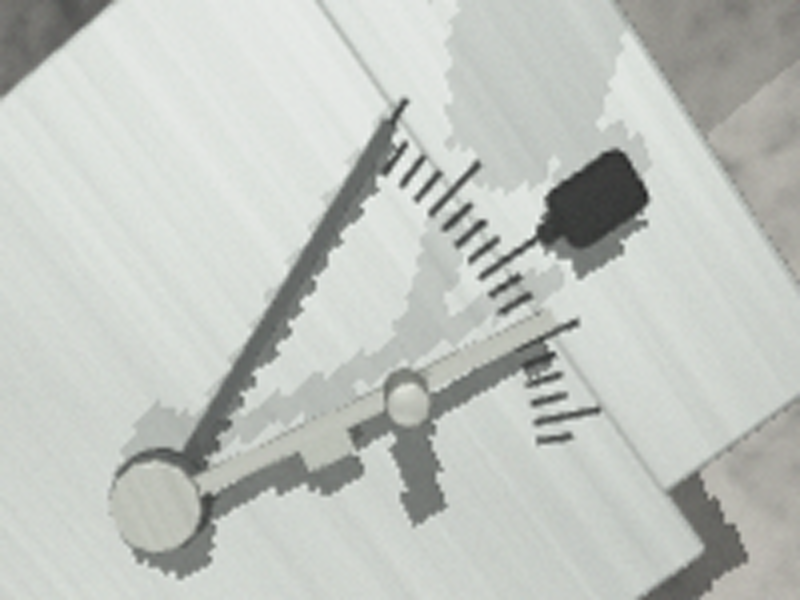

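Run:
```python
from h import *
s,im=pickle.load(open("pics/w1.pkl","rb"))
cr=lambda x,y:(190+(x+.5)/4-.5,60+(y+.5)/4-.5)
P=[onz(im,p,.091,s)[:2] for p in [(400,150),(313,12),(252,34),(127,138)]]+[onz(im,cr(*p),.091,s)[:2] for p in [(705,548)]]
S=np.array([(-122,60),(-122,-60),(-80,-75),(45,-75),(-80,75)])/1000
P=np.array(P)
mp,ms=P.mean(0),S.mean(0)
H=(S-ms).T@(P-mp);th=np.arctan2(H[0,1]-H[1,0],H[0,0]+H[1,1])
R=np.array([[np.cos(th),-np.sin(th)],[np.sin(th),np.cos(th)]]);o=mp-R@ms
print("yaw",th,"o",o,"res mm",np.round(1000*(P-(S@R.T+o)),1).tolist())
def q(p,name):
    l=R.T@(p[:2]-o); print(name,np.round(p,4),"stand",np.round(l*1000,1),"r",round(1000*np.hypot(*l),1),"q",round(np.arctan2(l[1],-l[0])+.35,4))
for n,p,z in [("hub",(155,503),.103),("darktip",(392,118),.0945),("darkmid",(290,290),.0945),("tick0",(404,103),.091),("clip c",(606,190),.099),("clip top corners",(552,195),.099),("",(612,150),.099),("",(648,195),.099),("",(585,247),.099),("nose",(545,232),.095),("ticknose",(512,252),.091),("dragtip",(550,318),.101),("dragmid",(290,437),.101),("pintop",(407,405),.127),("tick.2?",(462,184),.091),("tick.6?",(578,322),.091),("tick.8",(598,410),.091)]:
    q(onz(im,cr(*p),z,s),n)
for n,p,z in [("jar",(167,268),.078),("bottle",(131,203),.06),("gauze",(440,12),.021)]: q(onz(im,p,z,s),n)
```

```text
yaw -1.3555222436297272 o [0.45763731 0.22300055] res mm [[-2.1, -1.8], [1.5, -1.0], [2.2, -0.8], [0.3, 4.0], [-1.9, -0.5]]
hub [0.4572 0.2235 0.103 ] stand [-0.6 -0.3] r 0.6 q -0.1169
darktip [0.4129 0.2922 0.0945] stand [-77.2 -28.9] r 82.4 q -0.0086
darkmid [0.4325 0.2627 0.0945] stand [-44.1 -16. ] r 46.9 q 0.0012
tick0 [0.4112 0.2954 0.091 ] stand [-80.6 -29.9] r 86.0 q -0.0048
clip c [0.44  0.322 0.099] stand [-100.5    3.9] r 100.6 q 0.3892
clip top corners [0.4368 0.3129 0.099 ] stand [-92.3  -1.1] r 92.3 q 0.3379
 [0.4342 0.3255 0.099 ] stand [-105.1   -1.1] r 105.1 q 0.34
 [0.4439 0.3286 0.099 ] stand [-106.1    9.1] r 106.5 q 0.436
 [0.4476 0.315  0.099 ] stand [-92.    9.9] r 92.5 q 0.4568
nose [0.4424 0.3098 0.095 ] stand [-88.1   3.7] r 88.2 q 0.3918
ticknose [0.4434 0.3033 0.091 ] stand [-81.5   3.3] r 81.6 q 0.39
dragtip [0.4565 0.3043 0.101 ] stand [-79.7  16.2] r 81.3 q 0.5508
dragmid [0.4566 0.2517 0.101 ] stand [-28.3   5.2] r 28.8 q 0.5308
pintop [0.457  0.2747 0.127 ] stand [-50.7  10.4] r 51.7 q 0.5524
tick.2? [0.4284 0.2995 0.091 ] stand [-81.  -12.2] r 81.9 q 0.2006
tick.6? [0.4604 0.3099 0.091 ] stand [-84.3  21.3] r 86.9 q 0.5973
tick.8 [0.4775 0.3073 0.091 ] stand [-78.1  37.4] r 86.6 q 0.7971
jar [0.5047 0.1334 0.078 ] stand [97.6 26.8] r 101.2 q 3.2237
bottle [0.4404 0.126  0.06  ] stand [ 91.1 -37.5] r 98.6 q -2.4007
gauze [0.4048 0.4436 0.021 ] stand [-226.8   -4.5] r 226.8 q 0.33
```

Run:
```python
import cv2
a=cv2.imread("pics/w1.png")[90:150,290:370]
cv2.imwrite("pics/c4.png",cv2.resize(a,(800,600),interpolation=cv2.INTER_NEAREST))
```

```text
(no output)
```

View pics/c4.png

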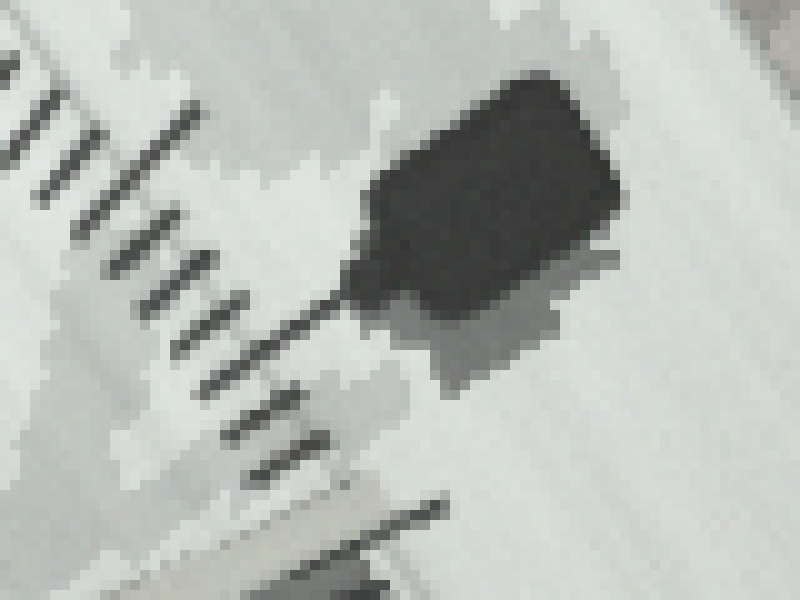

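Run:
```python
from h import *
s,im=pickle.load(open("pics/w1.pkl","rb"))
o=np.array([.4576,.2233]);
def q(u,v,z):
    p=onz(im,(290+u/10-.5,90+v/10-.5),z,s)[:2]-o
    return round(np.hypot(*p)*1000,1),np.arctan2(p[1],p[0])
t=lambda a:-a
for n,a in {"t.4a":(200,395,.091),"t.4b":(335,300,.091),"t.2a":(78,235,.091),"t.2b":(200,105,.091),"t.6b":(445,505,.091),
 "noseM":(347,285,.095),"nL":(355,240,.095),"nR":(372,310,.093)}.items():print(n,q(*a))
A=[q(*a)[1] for a in [(375,185,.099),(545,75,.099),(620,200,.099),(450,315,.099)]];print(A)
r=[q(*a)[0] for a in [(375,185,.099),(545,75,.099),(620,200,.099),(450,315,.099)]];print(r)
print("mid inner",(A[0]+A[3])/2,"mid outer",(A[1]+A[2])/2)
m=(im["pixels"].max(2)<75).astype(np.uint8);m[:, :320]=0;m[:97]=0;m[123:]=0;m[:,355:]=0
n,l,st,c=cv2.connectedComponentsWithStats(m);i=1+np.argmax(st[1:,4]);print(st[i],c[i],q((c[i][0]-290+.5)*10,(c[i][1]-90+.5)*10,.098))
```

```text
t.4a (np.float64(73.7), np.float64(1.7401383584108094))
t.4b (np.float64(85.8), np.float64(1.7419760612815038))
t.2a (np.float64(73.9), np.float64(1.9415229610978666))
t.2b (np.float64(86.6), np.float64(1.9425747108423521))
t.6b (np.float64(86.6), np.float64(1.5396172385575766))
noseM (np.float64(86.7), np.float64(1.7498247076892186))
nL (np.float64(88.9), np.float64(1.7761353580628867))
nR (np.float64(87.5), np.float64(1.7190545667391375))
[np.float64(1.8037795016646458), np.float64(1.7914477190104823), np.float64(1.6940981960402524), np.float64(1.6872464673083907)]
[np.float64(91.8), np.float64(105.6), np.float64(105.7), np.float64(91.5)]
mid inner 1.7455129844865183 mid outer 1.7427729575253674
[325  98  27  24 394] [338.11928934 109.92639594] (np.float64(97.7), np.float64(1.7419929236554528))
```

```bash
cat >> h.py <<'E'
O=np.array([.4576,.2233]); YAW=-1.3506
def a_of(q): return 1.741+.4-q
def ori(x,z):
    x=np.array(x,float);x/=np.linalg.norm(x);z=np.array(z,float);z-=x*(x@z);z/=np.linalg.norm(z)
    return list(Ro.from_matrix(np.column_stack([x,np.cross(z,x),z])).as_euler("xyz"))
XS=np.array([np.cos(YAW),np.sin(YAW),0]);YS=np.array([-np.sin(YAW),np.cos(YAW),0])
def st(x,y,z): return np.array([O[0],O[1],0])+XS*x+YS*y+np.array([0,0,z])
E
cat > push.py <<'E'
from station import *
from h import *
b=a_of(.275)-np.pi/2+0 # direction -n (towards growing q)
m=np.array([np.cos(b),np.sin(b)])
e=ori([0,0,-1],[m[0],m[1],0])
def P(q,g,z):
    a=a_of(q);p=O+.052*np.array([np.cos(a),np.sin(a)])+m*(.015+g);return [p[0],p[1],z]
import sys
print(np.round(m,3),P(.55,.01,.108),ik(P(.55,.01,.17),e),ik(P(0,0,.108),e))
if len(sys.argv)>1:
    movep(P(.56,.010,.16),e)
    line_to(P(.56,.010,.108),max_speed=.15)
    s=state();print(s["time"],s["tool_pos"],s["contact_force"])
    for q in (.42,.28,.14,.05): print(q,line_to(P(q,0,.108),max_speed=.08,f_stop=8),state()["contact_force"])
    r=line_to(P(-.08,0,.108),max_speed=.03,f_stop=3)
    s=state();print(r,s["time"],s["tool_pos"],s["contact_force"])
    pq=P(0,0,.108);print("dev from q0 along m mm",1000*(s["tool_pos"]-pq)[:2]@m)
E
python3 push.py
```

```text
[0.957 0.291] [np.float64(0.4804680531290272), np.float64(0.28256275543858794), 0.108] [ 3.98107640e-01 -6.24813635e-02  1.83173537e+00 -4.44089210e-16
  1.37233865e+00 -1.46789236e+00] [ 4.05739791e-01 -8.83765547e-02  1.96562716e+00 -4.44089210e-16
  1.26434205e+00 -1.46026021e+00]<sys>:0: UserWarning: Gimbal lock detected. Setting third angle to zero since it is not possible to uniquely determine all angles.
```

```bash
python3 -W ignore push.py go
```

```text
[0.957 0.291] [np.float64(0.4804680531290272), np.float64(0.28256275543858794), 0.108] [ 3.98107640e-01 -6.24813635e-02  1.83173537e+00 -4.44089210e-16
  1.37233865e+00 -1.46789236e+00] [ 4.05739791e-01 -8.83765547e-02  1.96562716e+00 -4.44089210e-16
  1.26434205e+00 -1.46026021e+00]
3.675 [0.48125446 0.28249834 0.10833332] [ 0.77797844 -0.16659103  0.2740619 ]
0.42 False [ 0.23674635 -0.08358456  0.18435454]
0.28 False [0.14008593 0.9843761  0.24980655]
0.14 False [-0.44218717 -0.26197966 -0.4221247 ]
0.05 False [ 0.92840067  0.67855966 -0.22088   ]
True 5.0167 [0.44386883 0.27126395 0.10813086] [3.07542696 3.06543502 1.13131096]
dev from q0 along m mm -0.06237907783031757
```

```bash
python3 -W ignore - <<'E'
from station import *
from h import *
s=state();p=s["tool_pos"]
line_to([p[0]+.0191,p[1]+.0058,.108],max_speed=.12)
line_to([p[0]+.045,p[1]-.02,.20],max_speed=.2)
s=state();im=get_image("wrist");pickle.dump((s,im),open("pics/w2.pkl","wb"))
print(s["time"],s["contact_force"])
cv2.imwrite("pics/w2.png",im["pixels"][:,:,::-1])
for d in (40,50,60,70):
  t=np.radians(d)
  for sg in (1,-1):
    for nm,ax in (("y horiz",[np.cos(t)*XS[0],np.cos(t)*XS[1],np.sin(t)]),("z horiz",YS)):
      x=XS*np.sin(t)-np.array([0,0,np.cos(t)])
      e=ori(x,sg*np.array(ax)); j=ik(st(-.092,-.075,.035),e)
      j2=ik(st(-.092,0,.035),e)
      print("front",d,sg,nm,None if j is None else np.round(j,2), j2 is not None)
  x=YS*np.sin(t)-np.array([0,0,np.cos(t)])
  for sg in(1,-1):
    j=ik(st(-.1,-.07,.045),ori(x,sg*XS));print("side",d,sg,None if j is None else np.round(j,2))
E
```

```text
5.9833 [-0.64731448 -0.56701708 -0.34043514]
front 40 1 y horiz [ 0.84  0.24  1.89 -0.55  1.48  0.8 ] True
front 40 1 z horiz [ 0.84  0.24  1.89 -0.55  1.48 -0.77] True
front 40 -1 y horiz [ 0.84  0.24  1.89 -0.55  1.48 -2.34] True
front 40 -1 z horiz [ 0.84  0.24  1.89 -0.55  1.48  2.37] True
side 40 1 [ 0.72 -0.43  2.48 -0.63  0.54  0.96]
side 40 -1 [ 0.72 -0.43  2.48 -0.63  0.54 -2.19]
front 50 1 y horiz [ 0.89  0.35  1.83 -0.65  1.6   0.87] True
front 50 1 z horiz [ 0.89  0.35  1.83 -0.65  1.6  -0.71] True
front 50 -1 y horiz [ 0.89  0.35  1.83 -0.65  1.6  -2.28] True
front 50 -1 z horiz [ 0.89  0.35  1.83 -0.65  1.6   2.44] True
side 50 1 None
side 50 -1 None
front 60 1 y horiz [ 0.92  0.45  1.77 -0.73  1.71  0.91] True
front 60 1 z horiz [ 0.92  0.45  1.77 -0.73  1.71 -0.66] True
front 60 -1 y horiz [ 0.92  0.45  1.77 -0.73  1.71 -2.23] True
front 60 -1 z horiz [ 0.92  0.45  1.77 -0.73  1.71  2.48] True
side 60 1 None
side 60 -1 None
front 70 1 y horiz [ 0.95  0.56  1.72 -0.81  1.83  0.94] True
front 70 1 z horiz [ 0.95  0.56  1.72 -0.81  1.83 -0.63] True
front 70 -1 y horiz [ 0.95  0.56  1.72 -0.81  1.83 -2.2 ] True
front 70 -1 z horiz [ 0.95  0.56  1.72 -0.81  1.83  2.51] True
side 70 1 None
side 70 -1 None
```

View pics/w2.png

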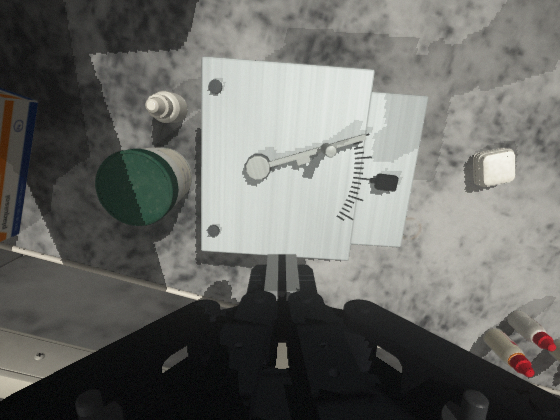

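```bash
cat >> h.py <<'E'
T60=np.radians(60)
E60=ori(XS*np.sin(T60)-np.array([0,0,np.cos(T60)]),-np.array([np.cos(T60)*XS[0],np.cos(T60)*XS[1],np.sin(T60)]))
def tip(q,h,z=.033):
    return st(-.105*np.cos(.35-q)+.008,-.105*np.sin(.35-q)-.009-h,z)
def loc(p):
    d=np.array(p)-np.array([O[0],O[1],0]);return np.array([d@XS,d@YS,d[2]])
E
python3 -W ignore - <<'E'
from h import *
s,im=pickle.load(open("pics/w2.pkl","rb"))
for q in(0,.397):
  a=a_of(q);print(q,[proj(im,np.array([O[0]+r*np.cos(a),O[1]+r*np.sin(a),z]),s).round(1) for r,z in((.082,.1),(.052,.127),(.098,.099),(0,.103))])
a=im["pixels"][110:220,230:420,::-1];cv2.imwrite("pics/c5.png",cv2.resize(a,(800,463),interpolation=cv2.INTER_NEAREST))
E
python3 -W ignore - <<'E'
from station import *
from h import *
movep(list(st(-.20,-.075,.19)),E60)
print(state()["time"],loc(state()["tool_pos"]))
line_to(list(st(-.177,-.075,.083)),max_speed=.15)
y=tip(0,.020);y=st(loc(y)[0],-.075,.033)
print(line_to(list(y),max_speed=.1,f_stop=6))
dwell(.2)
s=state();print(s["time"],loc(s["tool_pos"]),s["contact_force"])
im=get_image("wrist");pickle.dump((s,im),open("pics/w3.pkl","wb"))
cv2.imwrite("pics/w3.png",im["pixels"][:,:,::-1])
im=get_image("side");cv2.imwrite("pics/side3.png",im["pixels"][:,:,::-1])
E
```

```text
0 [array([366. , 136.2]), array([331.3, 151. ]), array([387.3, 130. ]), array([257.9, 167.4])]
0.397 [array([366.2, 180.1]), array([332.3, 181.8]), array([386.5, 182.4]), array([257.9, 167.4])]
6.9333 [-0.19989607 -0.07550603  0.18884556]
False
9.1667 [-0.09114685 -0.07473721  0.03326766] [ 0.04621049 -1.00936506  0.3333892 ]
```

View pics/w3.png

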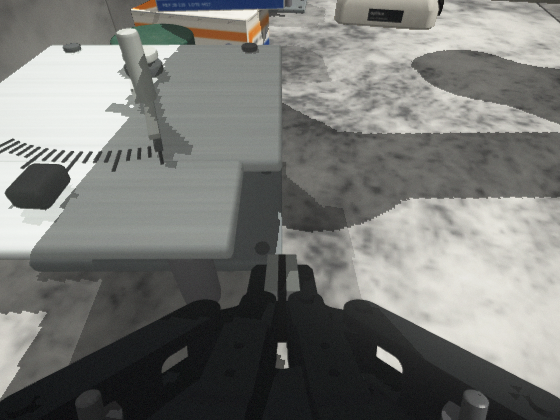

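View pics/side3.png

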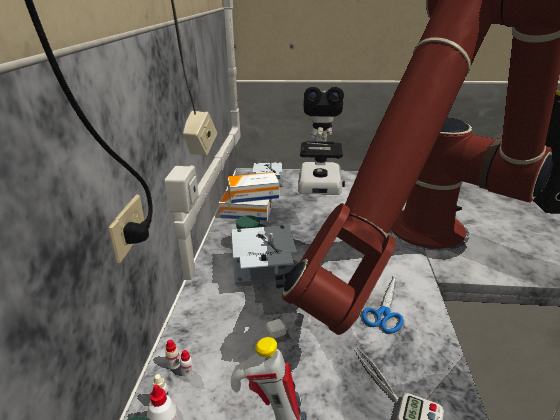

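View pics/c5.png

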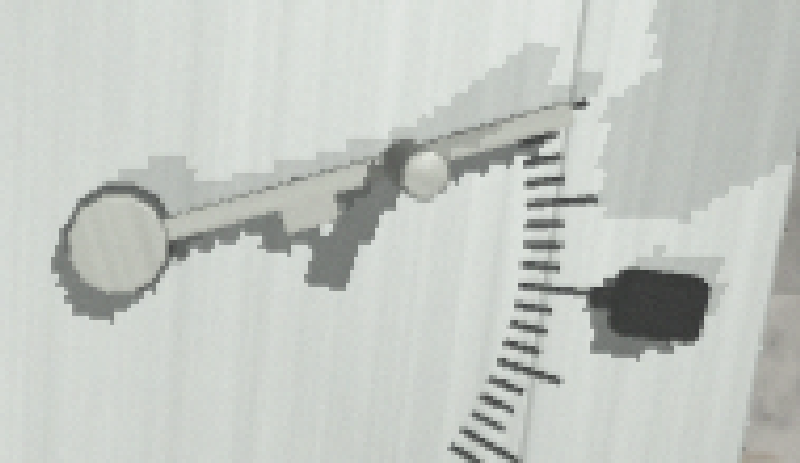

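```bash
python3 -W ignore - <<'E'
from station import *
from h import *
x=loc(tip(0,.02))[0]
f0=state()["contact_force"]
r=line_to(list(st(x,-.048,.033)),max_speed=.015,f_stop=2)
s=state();print(r,s["time"],loc(s["tool_pos"]),(s["contact_force"]-f0)@YS)
dwell(.2);s=state();print(loc(s["tool_pos"]),(s["contact_force"]-f0)@YS)
im=get_image("wrist");pickle.dump((s,im),open("pics/w4.pkl","wb"))
cv2.imwrite("pics/w4.png",im["pixels"][:,:,::-1])
E
```

```text
True 10.3917 [-0.09036862 -0.05862624  0.03259395] -0.35846704825301473
[-0.09018322 -0.05875086  0.03204599] -0.4028567869911281
```

View pics/w4.png

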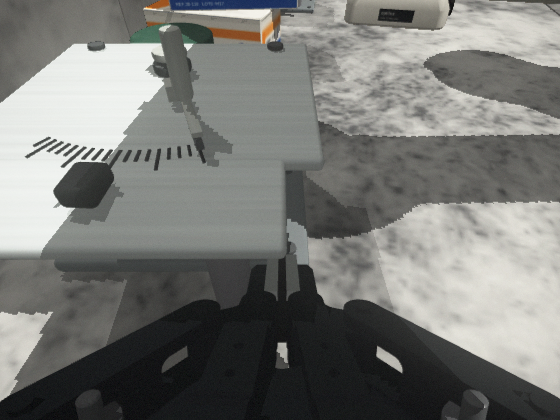

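```bash
python3 -W ignore - <<'E'
from station import *
from h import *
x=loc(tip(0,.02))[0]
f0=state()["contact_force"]
for y in np.arange(-.0577,-.046,.001):
    line_to(list(st(x,y,.033)),max_speed=.02);dwell(.1)
    F=[]
    for k in range(3): dwell(.03);F.append(state()["contact_force"])
    f=np.mean(F,0)-f0;s=state();print(round(s["time"],2),loc(s["tool_pos"]).round(4),np.round([f@XS,f@YS,f[2]],2))
    if f@YS<-2.0: break
im=get_image("wrist");pickle.dump((s,im),open("pics/w5.pkl","wb"))
cv2.imwrite("pics/w5.png",im["pixels"][:,:,::-1])
E
```

```text
11.09 [-0.0905 -0.0583  0.0326] [-0.32 -3.35 -1.88]
```

View pics/w5.png

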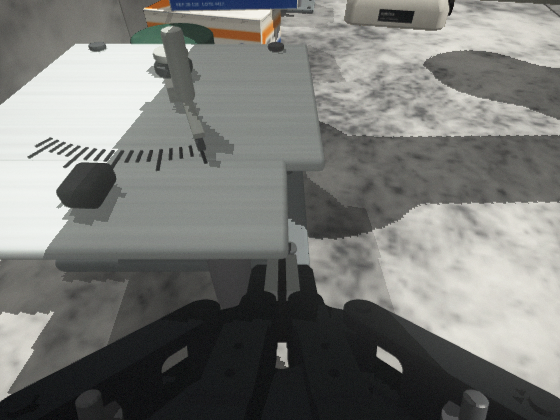

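```bash
cat > mv.py <<'E'
from station import *
from h import *
import json
H=.0135
def go(q,sp,off):
    p=tip(q,H)+off; line_to(list(p),max_speed=sp)
def qm(s):  # q from measured tool y
    y=loc(s["tool_pos"])[1]+.009+H
    return .35-np.arcsin(-y/.105)
def snap(n):
    s=state();im=get_image("wrist");pickle.dump((s,im),open(f"pics/{n}.pkl","wb"));cv2.imwrite(f"pics/{n}.png",im["pixels"][:,:,::-1]);return s
E
python3 -W ignore - <<'E'
from mv import *
off=YS*.0005
for q in (.1,.2,.3):
    go(q,.03,off);dwell(.1);s=state()
    f=s["contact_force"];e=tip(q,H)-s["tool_pos"]
    print(round(s["time"],2),q,round(qm(s),4),np.round([f@XS,f@YS,f[2]],1),np.round(1000*np.array([e@XS,e@YS,e[2]]),2))
snap("w6")
E
```

```text
11.73 0.1 0.1043 [-1.6 -5.  -4.2] [ 0.01 -0.44  0.1 ]
12.33 0.2 0.2022 [-0.7 -4.4 -3.8] [-0.09 -0.23  0.12]
12.93 0.3 0.3003 [-0.1 -5.3 -3.6] [-0.11 -0.03  0.14]
```

View pics/w6.png

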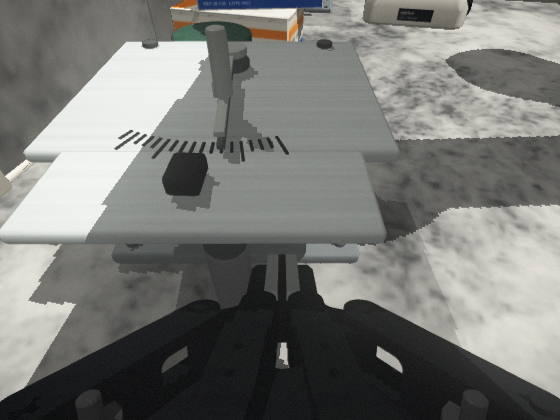

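```bash
python3 -W ignore - <<'E'
from h import *
s,im=pickle.load(open("pics/w6.pkl","rb"))
for q in (.2,.25,.28,.3,.32,.4,.6):
  a=a_of(q);print(q,[proj(im,np.array([O[0]+r*np.cos(a),O[1]+r*np.sin(a),z]),s).round(1) for r,z in((.082,.094),(.082,.1),(.052,.127),(.087,.091),(.0995,.099))])
a=im["pixels"][10:210,100:310,::-1];cv2.imwrite("pics/c6.png",cv2.resize(a,(630,600),interpolation=cv2.INTER_CUBIC))
E
```

```text
0.2 [array([241.5, 147.3]), array([240.1, 133.6]), array([228.5,  26.4]), array([243. , 161.6]), array([243.6, 164.8])]
0.25 [array([230.7, 148.1]), array([228.9, 134.4]), array([221.5,  26.6]), array([231.4, 162.4]), array([228.6, 165.9])]
0.28 [array([224.1, 148.4]), array([222.1, 134.7]), array([217.2,  26.7]), array([224.4, 162.8]), array([219.5, 166.4])]
0.3 [array([219.8, 148.5]), array([217.6, 134.8]), array([214.4,  26.8]), array([219.8, 162.9]), array([213.4, 166.6])]
0.32 [array([215.5, 148.6]), array([213.1, 134.9]), array([211.6,  26.8]), array([215.1, 163. ]), array([207.4, 166.7])]
0.4 [array([198.2, 148.5]), array([195.2, 134.7]), array([200.4,  26.8]), array([196.6, 162.9]), array([183.4, 166.5])]
0.6 [array([157.2, 144.7]), array([152.8, 131. ]), array([173.6,  25.3]), array([152.7, 158.6]), array([126.9, 160.9])]
```

View pics/c6.png

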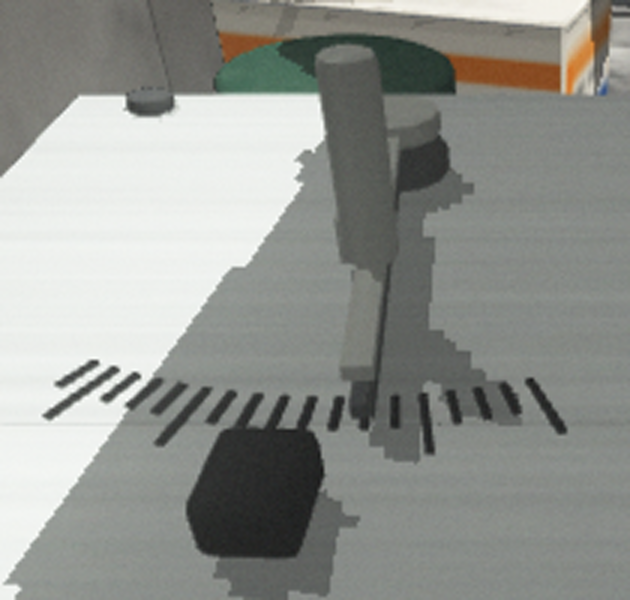

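```bash
cat > cmpq.py <<'E'
import sys
from h import *
s,im=pickle.load(open(f"pics/{sys.argv[1]}.pkl","rb"))
for q in (.36,.38,.39,.4,.41):
  a=a_of(q);print(q,[proj(im,np.array([O[0]+r*np.cos(a),O[1]+r*np.sin(a),z]),s).round(1) for r,z in((.082,.094),(.082,.1),(.052,.127),(.052,.105),(.107,.099),(.091,.099))])
x0=int(proj(im,st(-.09,.0,.1),s)[0])
x0=max(0,x0-65)
cv2.imwrite("pics/cc.png",cv2.resize(im["pixels"][15:185,x0:x0+130,::-1],(650,850) if 0 else (520,600),interpolation=cv2.INTER_CUBIC));print("x0",x0,"scale",520/130,600/170)
E
python3 -W ignore - <<'E'
from mv import *
off=YS*.0004
go(.385,.02,off);dwell(.15);s=snap("w7")
f=s["contact_force"];print(round(s["time"],2),round(qm(s),4),np.round([f@XS,f@YS,f[2]],1))
E
python3 -W ignore cmpq.py w7
```

```text
13.72 0.3819 [-1.9 -6.7 -4.5]
0.36 [array([229.4, 148.6]), array([227.6, 134.9]), array([229.2,  26.8]), array([235.1,  85. ]), array([218. , 181.5]), array([224.7, 151.6])]
0.38 [array([225.1, 148.5]), array([223.1, 134.8]), array([226.4,  26.8]), array([232.7,  85. ]), array([211.2, 181.4]), array([219.5, 151.5])]
0.39 [array([223. , 148.5]), array([220.9, 134.8]), array([225. ,  26.8]), array([231.4,  85. ]), array([207.9, 181.3]), array([216.9, 151.5])]
0.4 [array([220.8, 148.4]), array([218.7, 134.7]), array([223.6,  26.7]), array([230.2,  84.9]), array([204.5, 181.2]), array([214.3, 151.4])]
0.41 [array([218.7, 148.4]), array([216.4, 134.6]), array([222.2,  26.7]), array([229. ,  84.9]), array([201.1, 181.1]), array([211.7, 151.3])]
x0 162 scale 4.0 3.5294117647058822
```

View pics/cc.png

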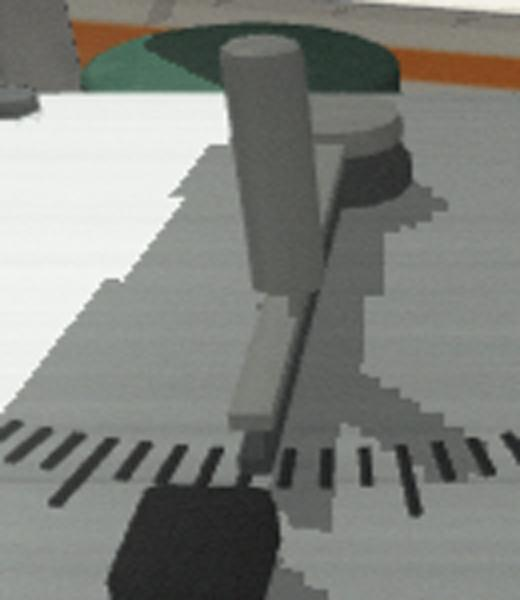

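```bash
python3 -W ignore - <<'E'
from mv import *
off=YS*.0004
go(.404,.01,off);dwell(.2);s=snap("w8")
f=s["contact_force"];print(round(s["time"],2),round(qm(s),4),np.round([f@XS,f@YS,f[2]],1))
E
python3 -W ignore cmpq.py w8
```

```text
14.32 0.4001 [-0.9 -6.6 -3.2]
0.36 [array([234.5, 148.8]), array([232.8, 135. ]), array([234.3,  26.9]), array([239.7,  85.1]), array([224.1, 181.7]), array([230.2, 151.8])]
0.38 [array([230.1, 148.7]), array([228.3, 135. ]), array([231.5,  26.9]), array([237.2,  85.1]), array([217.3, 181.6]), array([225. , 151.7])]
0.39 [array([228. , 148.7]), array([226.1, 134.9]), array([230.1,  26.9]), array([236. ,  85.1]), array([213.9, 181.5]), array([222.4, 151.6])]
0.4 [array([225.8, 148.6]), array([223.9, 134.9]), array([228.7,  26.9]), array([234.7,  85.1]), array([210.5, 181.4]), array([219.8, 151.6])]
0.41 [array([223.7, 148.5]), array([221.6, 134.8]), array([227.3,  26.8]), array([233.5,  85. ]), array([207.2, 181.3]), array([217.2, 151.5])]
x0 167 scale 4.0 3.5294117647058822
```

View pics/cc.png

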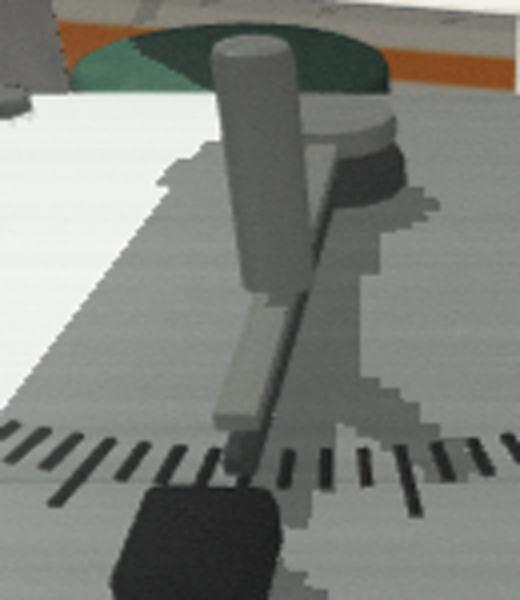

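```bash
python3 -W ignore - <<'E'
from mv import *
off=YS*.0004
go(.4095,.01,off);dwell(.2);s=snap("w9")
f=s["contact_force"];print(round(s["time"],2),round(qm(s),4),np.round([f@XS,f@YS,f[2]],1))
dwell(1.2);s=state();print(round(s["time"],2),round(qm(s),4))
E
python3 -W ignore cmpq.py w9
```

```text
14.82 0.4051 [-0.7 -6.6 -3.6]
16.07 0.4051
0.36 [array([235.8, 148.8]), array([234.2, 135. ]), array([235.8,  26.9]), array([240.9,  85.1]), array([225.8, 181.7]), array([231.7, 151.8])]
0.38 [array([231.5, 148.7]), array([229.8, 135. ]), array([233. ,  26.9]), array([238.5,  85.1]), array([219. , 181.6]), array([226.5, 151.7])]
0.39 [array([229.4, 148.6]), array([227.5, 134.9]), array([231.6,  26.9]), array([237.2,  85.1]), array([215.6, 181.5]), array([223.9, 151.6])]
0.4 [array([227.2, 148.6]), array([225.3, 134.9]), array([230.2,  26.8]), array([236.,  85.]), array([212.2, 181.4]), array([221.3, 151.6])]
0.41 [array([225.1, 148.5]), array([223.1, 134.8]), array([228.8,  26.8]), array([234.8,  85. ]), array([208.8, 181.3]), array([218.7, 151.5])]
x0 169 scale 4.0 3.5294117647058822
```

View pics/cc.png

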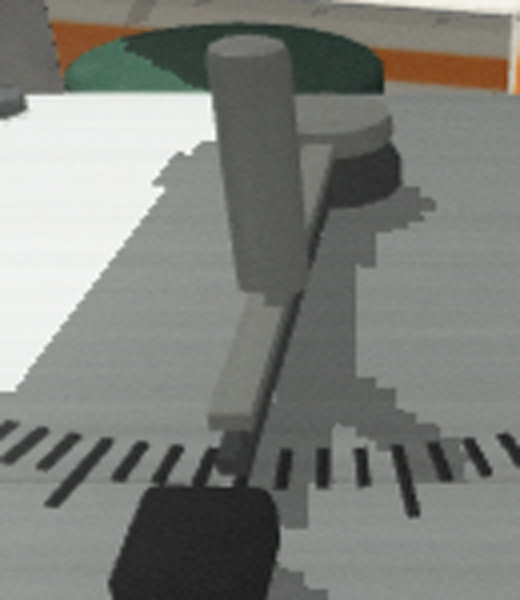

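```bash
python3 -W ignore - <<'E'
from mv import *
off=YS*.0004
for q in (.3,.2,.1,.03,-.03):
    go(q,.02,off);s=state();f=s["contact_force"];print(round(s["time"],2),round(qm(s),4),np.round([f@XS,f@YS,f[2]],1))
x=loc(tip(0,H))[0]
line_to(list(st(x,-.075,.033)),max_speed=.04)
line_to(list(st(-.177,-.075,.083)),max_speed=.12)
line_to(list(st(-.20,-.075,.19)),max_speed=.15)
b=a_of(.275)-np.pi/2
movep([.489,.251,.20],ori([0,0,-1],[np.cos(b),np.sin(b),0]))
dwell(.2);s=snap("w10");print(s["time"],s["contact_force"])
im=s,get_image("side");cv2.imwrite("pics/side10.png",im[1]["pixels"][:,:,::-1])
s,im=pickle.load(open("pics/w10.pkl","rb"))
for q in(0,.38,.39,.4,.41):
  a=a_of(q);print(q,[proj(im,np.array([O[0]+r*np.cos(a),O[1]+r*np.sin(a),z]),s).round(1) for r,z in((.082,.094),(.082,.101),(.052,.127),(.098,.099),(0,.103))])
a=im["pixels"][100:220,230:430,::-1];cv2.imwrite("pics/c10.png",cv2.resize(a,(800,480),interpolation=cv2.INTER_CUBIC))
E
```

```text
16.8 0.2978 [ 0.6 -5.7 -3.9]
17.48 0.2039 [ 0.1 -4.3 -3.6]
18.15 0.1046 [ 0.4 -3.9 -3. ]
18.67 0.034 [ 0.6 -3.3 -1.4]
19.13 -0.0183 [-0.3 -0.4 -0. ]
22.6083 [-0.29993366 -0.24499062  0.40447287]
0 [array([362.7, 136. ]), array([365. , 136.4]), array([329.7, 150.9]), array([386. , 130.3]), array([256.3, 167.1])]
0.38 [array([363.1, 177.1]), array([365.4, 178.7]), array([330.9, 180.6]), array([385.6, 180.5]), array([256.3, 167.1])]
0.39 [array([362.9, 178.2]), array([365.2, 179.8]), array([330.7, 181.3]), array([385.3, 181.8]), array([256.3, 167.1])]
0.4 [array([362.7, 179.2]), array([365. , 180.9]), array([330.6, 182.1]), array([385. , 183.1]), array([256.3, 167.1])]
0.41 [array([362.5, 180.3]), array([364.8, 181.9]), array([330.5, 182.8]), array([384.8, 184.3]), array([256.3, 167.1])]
```

View pics/c10.png

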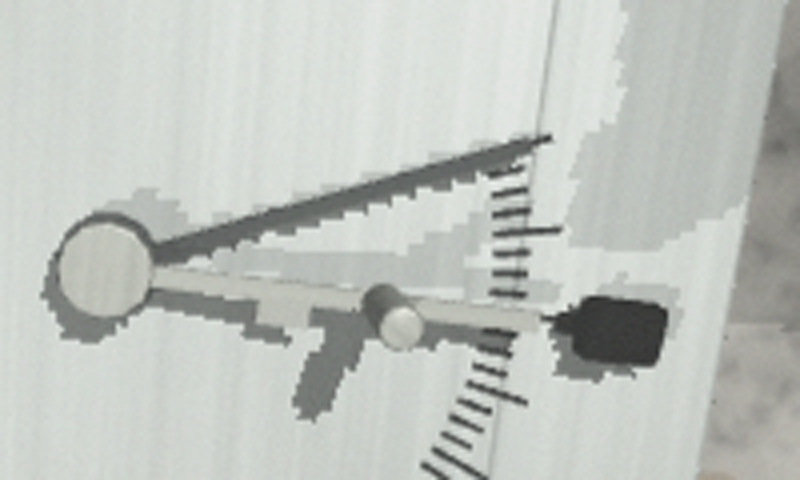

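View pics/w10.png

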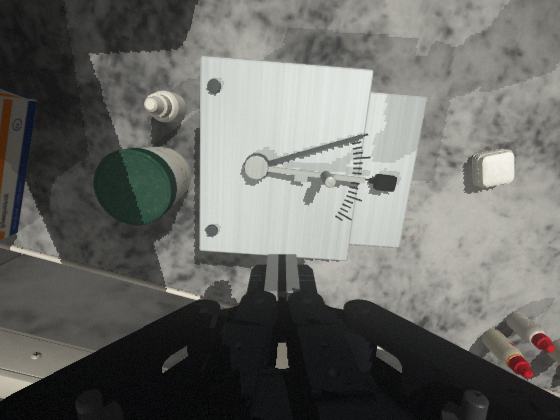

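Run:
```python
from station import *
sign_off();print(state()["time"])
```

```text
the job is handed in; nothing more can be done
the job is handed in; nothing more can be done
```

The spring check is done and handed in at about 23 s of the 58 s allowed. The drag needle stayed behind opposite the clip and the arm is back at rest.

- **Stand:** only one stand was visible. Its plate and needle measured about 150 mm and 82 mm, which fits the larger size.
- **Drag needle to zero:** I pushed it back by its pin until it stopped against the resting arm needle. The wrist image put it within about 1–2 pixels of zero.
- **Push and hold:** with the gripper shut and tilted 60° in from the front, I pushed the roller in steps. The needles read about 0.395 rad against the clip's 0.398, and I held them there for over 1.2 s without passing the clip.
- **Return:** I eased the arm back at 0.02 m/s. The spring force on the fingers fell steadily from 6.6 N to 0 N, with no sign of a snap.

**Last checks:**
- In the final wrist view the arm needle is at 0 and the drag needle at 0.39–0.395 rad. That is at most 0.01 rad, or about 0.7 mm at its tip, short of the clip.
- The clip, jar, bottle and gauze look unmoved, and nothing was touching the gripper.

**What disagreed:**
- The first force stop at the roller (2 N) may have tripped early, since the force then read only about 0.4 N. I stepped on until a clear 3 N showed contact.
- The angle worked out from the finger position ran 0.006–0.01 rad above the camera reading, so I went by the camera.

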